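# Open the shutter and hold the long cuvette in the photometer's light path

## Task

Slide the photometer's shutter fully open first. Then take the long cuvette out of the rack, gripping it by its two frosted faces only (never touch its clear windows), and hold it upright in the gap between lamp and detector, about midway, so that the light passes squarely through the middle of both clear windows. Finish while still holding it there, still and in the air, touching nothing but the fingers, with the shutter left open and everything else on the bench left where it was.

Things in the scene. Friction and masses are not known exactly. Their poses are not given: they have to be found in the camera images.
- long_cell: The long cuvette, the only rectangular one: 12.5 mm wide (x) by 22.5 mm long (y), 45 mm tall plus a 5 mm white lid 11 mm wide, about 20 g, loose. Origin: centre of its underside, z up. The broad faces (+x, -x) are frosted, matt white; the narrow ends (+y, -y) are the clear windows. Stands in a rack pocket, y along the rack, underside 4 mm above the table, 27 mm of its body above the rack.
- cell_mid (a point): The middle of the long cuvette, on the line through the centres of its two clear windows, 22.5 mm above its underside; axes as the cuvette's.
- long_cell_window_a: Clear window on the -y end of the long cuvette: 10 mm wide, 40 mm tall, 1 mm proud of the end; origin at the window's centre.
- long_cell_window_b: The same on the +y end.
- long_cell_frosted_a: Frosted broad face on the -x side of the long cuvette: 20.5 mm wide (along y), 45 mm tall, flat; origin at its centre.
- long_cell_frosted_b: The same on the +x side.
- rack: Grey plastic cuvette rack fixed to the table, 32 mm (x) by 154 mm (y) by 22 mm tall, four pockets 15 by 25 mm and 18 mm deep in a row along its y at -54, -18, 18 and 54 mm; origin at the centre of its underside.
- short_cell_1: Bystander: a square cuvette 12.5 by 12.5 mm, 50 mm tall with its lid, loose in a pocket of the rack; origin at the centre of its underside.
- short_cell_2: Bystander: another square cuvette like it, in another pocket.
- photometer: Open photometer fixed to the table; origin on the table under the middle of its light path, z up. Base plate 12 mm thick, x -55 to 85, y -160 to 140 mm. The light runs along +y at x = 0, 90 mm up. Cream lamp box 80 mm wide, top at z = 115, y -155 to -85; cream detector box 70 mm wide, top at 125, y 75 to 135. Shutter track at y = -55: 18 mm thick, top at z = 58, x -37 to 83.
- light_path (a point): Point on the axis of the light, in the middle of the free gap, 90 mm above the table over the photometer's origin; axes as the photometer's (the light runs along y). Dark nozzles of 26 mm diameter end at y = -70 mm (lamp) and 62 mm (detector); the shutter blade is at y = -55.
- shutter (a joint): Slide of the shutter, a steel blade 36 mm wide and 3 mm thick in front of the lamp, top edge at z = 114 mm: 0 = closed, 0.045 m = fully open, growing towards the photometer's +x. It starts at or near closed, moves with about 1 N and stays where it is left.
- shutter_tab (a point): Middle of the black tab on the shutter's top edge, 129 mm above the table: 12 mm (photometer's x) by 16 mm (y) by 34 mm tall, from z = 112 to 146 mm; free on all sides above the blade. It moves with the shutter; axes as the photometer's.
- dish: Bystander: clear round dish, 56 mm across, 13 mm tall, loose; origin at the centre of its underside.
- well_plate: Bystander: clear four-well plate 68 by 68 by 14 mm, loose; origin at the centre of its underside.
- jar: Bystander: white jar 60 mm across, 75 mm tall, loose; origin at the centre of its underside.
- tweezers: Bystander: steel tweezers, 120 mm long, 6 mm tall, lying loose; origin at the middle of the underside.

How it is judged:
On the way, in this order (a step that is already met when the one before it is completed fails the run):
1. the shutter is slid open (at least 37 of its 45 mm) with the long cuvette still in the rack (value of joint shutter above 0.037 m and height (world z) of cell_mid below 0.035 m), for 0.2 s.
2. the long cuvette is lifted clear of the rack in the fingers (height (world z) of cell_mid above 0.06 m and contact force between the fingers and long_cell above 0.5 N), for 0.2 s.
At the end, for the whole second after the job is handed in: Shutter open 37+ of 45 mm; long cuvette held by its frosted faces, at rest, clear of the photometer, upright within 7 degrees, windows square to the light within 8.5 degrees, its middle within 4.5 mm sideways and 8 mm in height of the light's axis and 20 mm of the gap's middle (value of joint shutter above 0.037 m and x of cell_mid in the frame of light_path between -0.0045 and 0.0045 m and z of cell_mid in the frame of light_path between -0.008 and 0.008 m and y of cell_mid in the frame of light_path between -0.02 and 0.02 m and angle between the y axis of long_cell and the y axis of photometer, either way round below 0.15 rad and angle between long_cell's own z axis and vertical below 0.12 rad and contact force between long_cell and photometer below 0.1 N and linear speed of long_cell below 0.02 m/s and contact force between the fingers and long_cell_frosted_a above 0.5 N and contact force between the fingers and long_cell_frosted_b above 0.5 N); the arm keeps its last pose, push and grip.
It fails at once if a clear window of the long cuvette is touched by the fingers (contact force between the fingers and long_cell_window_a above 0.3 N or contact force between the fingers and long_cell_window_b above 0.3 N).
It fails at once if a bystander is moved by more than 25 mm (distance of any of short_cell_1, short_cell_2, dish, well_plate, jar, tweezers from where it was at the start of the episode above 0.025 m).
It also fails if it takes over 56 s, if anything falls off the work surface, if the arm or the gripper's body presses on something with over 40 N, if the wrist force passes 120 N, or if a joint passes its speed limit or range.

## Robot

A 6-joint arm with a two-finger parallel gripper is mounted at the origin on the work surface. World frame = base frame: x ahead of the robot, y to its left, z up, the work surface at z = 0. Lengths are in m, angles in rad, forces in N, time in s.
With the tool pointing down it reaches from about 0.4 to 0.925 m from the base axis. Payload 12.5 kg.
Tool frame: the origin (TCP) lies on the mounting face of the last link; the fingertips stand 190 mm ahead of it and the grasp point (between the pads) lies 171 mm ahead of it; z points along the fingers, y is the line along which they close (so a half turn about z gives the same grasp; the last joint's range is limited). The gripper opens to 95 mm and grips with 3 to 60 N. Pads are 20 mm wide; open, the fingers measure 119 mm over their backs; the gripper's body (75 mm by 180 mm) begins 59 mm behind the grasp point.
Start: joints at [0.995, 0.491, 1.559, -0, 1.092, -0.106], TCP at [0.283, 0.557, 0.405] pointing down, gripper open.
Joint ranges: [-3.1, 3.1], [-0.84, 2.19], [0.05, 2.79], [-1.13, 4.28], [0.06, 2.93], [-2.69, 2.69]. Speed limits (rad/s): [2.22, 2.22, 2.79, 3.14, 3.14, 3.14].

## Interface

Orientations are given as a unit quaternion [x, y, z, w].
In Python, from rig import manip gives the robot as it stands.
- The arm moves only by the tool servo_tool, never from a script. Its argument "deltas" is a list of rows, each an object with "twist": the turn, a rotation vector about the tool's x, y, z in rad, a list of three; "delta_pos": the shift along the tool's x, y, z in cm, a list of three; "grip": the closure, from -1 (fully open) to 1 (shut). A call has 1 to 12 rows; each row is the pose to reach, as a shift and turn from the pose commanded when the call began, along the tool's axes at that moment; what a row does not reach only later rows make up. A row lasts 1/12 s, in which the tool goes at most 41.7 mm and 7.16 degrees, less where a joint would pass 70% of its speed; a pose out of reach is approached as far as the arm can. A call with a gripper value outside its range is refused whole. The fingers move at their own pace and stop on an object; "grip_force" is the grip in N (left out, the last holds). Time passes only in rows, so rows that repeat a pose let the fingers close. It gives the time, the measured TCP pose, the force, the opening and the grip force at its end, in the units of the state.
- manip.observe(): the state, without advancing time (a new reading comes with each control period).
- manip.read_camera(name): name is "scene" or "top" or "wrist"; returns the picture (480x640x3 uint8, red, green, blue); there is no depth.
- manip.get_calibration(name): a dict with "fx", "fy", "cx", "cy" (pixels), "D" ([k1, k2, p1, p2, k3] as OpenCV has them; the pictures are not rectified), "rvec" (rotation vector, rad) and "tvec" (3), from world to camera coordinates, as OpenCV has them. Camera axes: x right, y down, z forward; pixel columns grow to the right and rows downward; lengths in m; the calibration is good to about 2 mm. A picture is of the moment at which its call begins: read the wrist's pose just before it. get_calibration takes no time and is no camera call; for the wrist camera it gives the pose at the moment of the call.
- manip.finish_job(): hands the job in; it is judged then, once.
The state is a dict: "time_s": time; "joints": joint angles; "joint_velocities": joint speeds; "effort": joint torques, N m; "tool_pos": TCP position; "tool_rot": TCP orientation; "ft_force": force on the tool from outside, world axes, zero at the start; "moment": the same for the moment, N m; "grip_width": opening from 0.0 (shut) to 1.0 (fully open); "grip_force": force on a finger pad.
Only numpy, scipy, OpenCV 4.12 (cv2) and the standard library are available. Lean on these libraries where they do the work, as an engineer would, in place of code of your own. Each camera call takes 0.05 s, during which the arm holds its last target. There are 200 camera calls.

## Working session

There is one attempt and no reset: what is moved stays moved. The work goes in short steps, Python scripts to look and compute and a tool call to move; the robot and the scene stay as the last step left them, time stands still between calls to the robot, and variables do not carry over. Pictures are saved under pics/ and viewed, at most 10 in all, crops included, and the job is handed in when it is done.

Besides the shell and the picture viewer there is one more tool, called after ">>>" in YAML: its name, and indented under it one key for each argument. servo_tool: Moves the arm, as the interface text tells. Its arguments: {"type":"object","properties":{"deltas":{"type":"array"},"grip_force":{"type":"number"}},"required":["deltas"]}

```bash
mkdir -p pics; ls
python3 - <<'E'
from rig import manip
import cv2
for n in ("scene","top"):
    im=manip.read_camera(n); cv2.imwrite(f"pics/{n}0.png",im[:,:,::-1])
    c=manip.get_calibration(n); print(n,c)
print(manip.observe())
E
```

```text
pics
scene {'fx': 573.9609834926123, 'fy': 573.9609834926123, 'cx': 322.67117614495226, 'cy': 241.76505264866117, 'D': array([-0.01316248,  0.        ,  0.        ,  0.        ,  0.        ]), 'rvec': array([ 1.85138751,  1.65207306, -0.6678085 ]), 'tvec': array([ 0.0444381 , -0.32812823,  1.71234528])}
top {'fx': 524.5821070459979, 'fy': 524.5821070459979, 'cx': 321.5704678811105, 'cy': 239.5577392129262, 'D': array([-0.07612185,  0.        ,  0.        ,  0.        ,  0.        ]), 'rvec': array([ 2.21904967, -2.17953638,  0.0668325 ]), 'tvec': array([-0.09266106,  0.52876494,  1.04717322])}
{'time_s': 0.1, 'joints': array([ 9.95424063e-01,  4.91514283e-01,  1.55937248e+00,  1.20139787e-05,
        1.09170968e+00, -1.05554405e-01]), 'joint_velocities': array([-0.00145249, -0.00267309, -0.00157841,  0.00140295,  0.00063387,
        0.00011875]), 'effort': array([ 2.59138302e-03, -6.13628626e+01, -2.58605057e+01,  6.93897181e-02,
        4.69382980e-02, -8.87716124e-05]), 'tool_pos': array([0.2828954 , 0.557289  , 0.40421629]), 'tool_rot': array([ 2.32757083e-01,  9.72534775e-01, -4.71308867e-04, -1.72618906e-04]), 'ft_force': array([ 0.02386261,  0.3002059 , -0.33230311]), 'moment': array([-0.00172981, -0.03818899, -0.0309257 ]), 'grip_force': 0.0, 'grip_width': 0.9976392578553223}
```

View pics/top0.png

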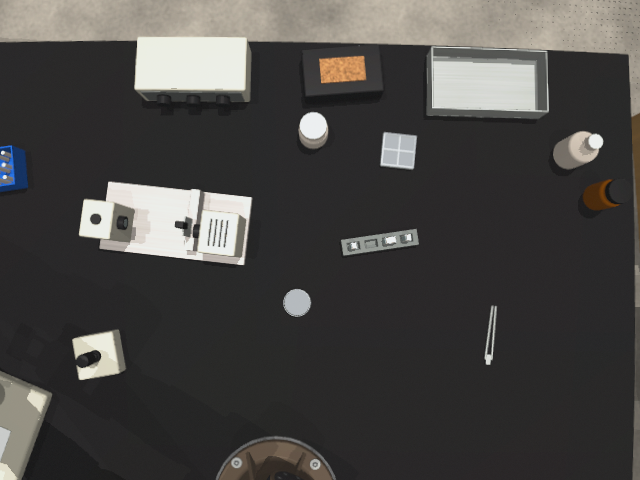

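View pics/scene0.png

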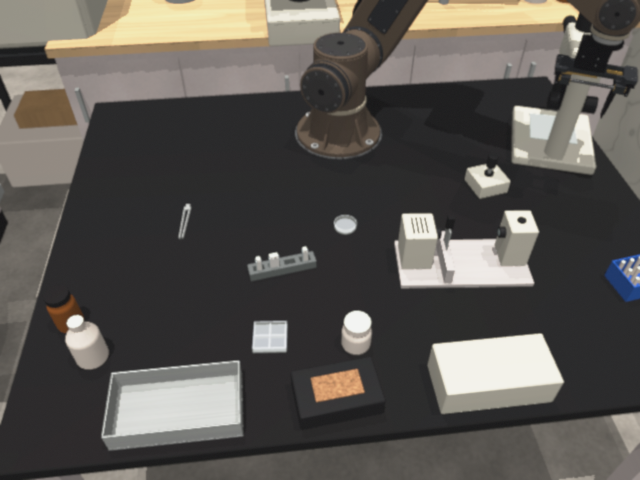

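The top view shows the photometer at about (175,223), with its lamp box at right (222,232) and its tab at (181,225). The rack is at (380,242), and the long cell is the larger lid at about (390,240). The scene view agrees. Next come rough positions and a wrist view.

```bash
cat > h.py <<'E'
from rig import manip
import numpy as np, cv2
def ray(c,px):
    K=np.array([[c['fx'],0,c['cx']],[0,c['fy'],c['cy']],[0,0,1]])
    p=cv2.undistortPoints(np.array(px,float).reshape(-1,1,2),K,c['D']).reshape(-1,2)
    R=cv2.Rodrigues(c['rvec'])[0]; o=-R.T@c['tvec']
    return o,np.c_[p,np.ones(len(p))]@R
def atz(c,px,z):
    o,d=ray(c,px); z=np.broadcast_to(z,len(d)); return o+d*((z-o[2])/d[:,2])[:,None]
def proj(c,P):
    K=np.array([[c['fx'],0,c['cx']],[0,c['fy'],c['cy']],[0,0,1]])
    return cv2.projectPoints(np.array(P,float),c['rvec'],c['tvec'],K,c['D'])[0].reshape(-1,2)
E
python3 - <<'E'
from h import *
c=manip.get_calibration("top")
print(atz(c,[(181,225),(106,182),(252,197),(245,265),(100,249)],[.146,.012,.012,.012,.012]).round(3))
print(atz(c,[(353,245),(371,243),(390,240),(408,238)],[.054,.02,.054,.054]).round(3))
print(atz(c,[(297,303),(313,125)],[.013,.075]).round(3))
w=manip.get_calibration("wrist");print(w, -cv2.Rodrigues(w['rvec'])[0].T@w['tvec'])
im=manip.read_camera("wrist"); cv2.imwrite("pics/w0.png",im[:,:,::-1])
t=cv2.imread("pics/top0.png")
a=cv2.resize(t[175:270,75:260],None,fx=4,fy=4,interpolation=cv2.INTER_CUBIC)
b=cv2.resize(t[225:260,335:425],None,fx=6,fy=6,interpolation=cv2.INTER_CUBIC)
o=np.zeros((590,740,3),np.uint8);o[:380]=a;o[380:,:540]=b
cv2.imwrite("pics/crop0.png",o)
E
```

```text
[[0.545 0.169 0.146]
 [0.641 0.363 0.012]
 [0.615 0.06  0.012]
 [0.476 0.071 0.012]
 [0.503 0.37  0.012]]
[[ 0.519 -0.144  0.054]
 [ 0.525 -0.183  0.02 ]
 [ 0.53  -0.216  0.054]
 [ 0.534 -0.252  0.054]]
[[ 0.402 -0.036  0.013]
 [ 0.749 -0.062  0.075]]
{'fx': 377.65261060246524, 'fy': 377.65261060246524, 'cx': 313.9997779013346, 'cy': 239.1407731606266, 'D': array([-0.01299755,  0.        ,  0.        ,  0.        ,  0.        ]), 'rvec': array([-2.46082494, -1.50893381, -0.21798962]), 'tvec': array([-0.62417551, -0.03072523,  0.3913771 ])} [0.21023377 0.59390602 0.38313515]
```

View pics/w0.png

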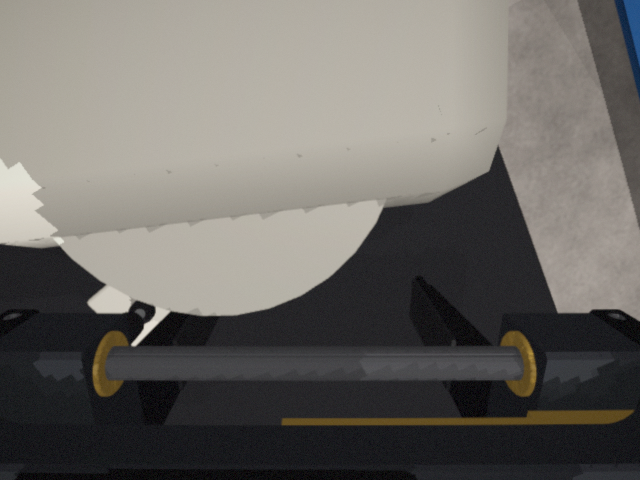

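View pics/crop0.png

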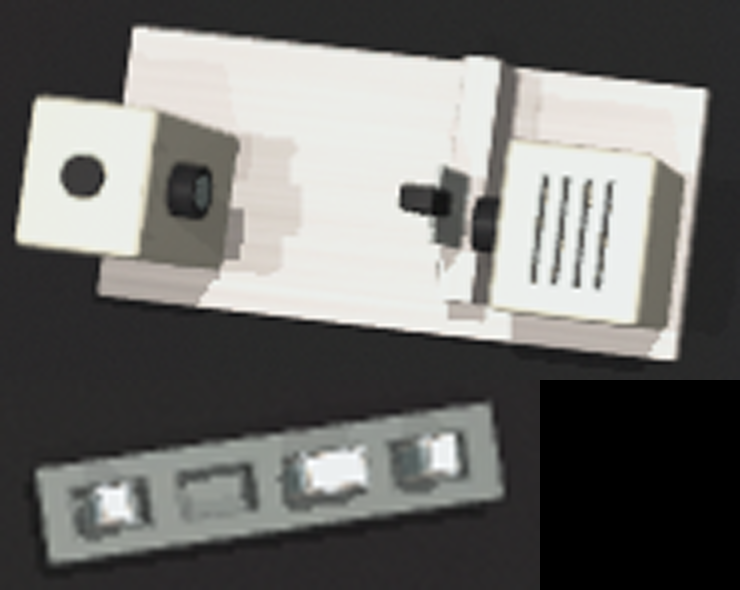

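The crop shows base corners (133,27), (708,90), (677,360) and (97,295), and the tab at (425,200). The lower part shows rack corners (37,467), (490,402), (505,495) and (50,563), with the long cell third from the left. The wrist view is blocked by a cream instrument behind the tool. Next I fit both poses.

```bash
cat > fit.py <<'E'
from h import *
from scipy.optimize import least_squares
c=manip.get_calibration("top")
def fit(P,px,x0):
    P=np.array(P,float)/1000
    def W(v): 
        s,k=np.sin(v[2]),np.cos(v[2]); return np.c_[v[0]+k*P[:,0]-s*P[:,1],v[1]+s*P[:,0]+k*P[:,1],P[:,2]]
    r=least_squares(lambda v:(proj(c,W(v))-px).ravel(),x0,loss='soft_l1'); 
    return r.x,(proj(c,W(r.x))-px).round(1)
A=lambda q:(np.array(q)+.5)/4-.5+[75,175]
B=lambda q:(np.array(q)-[0,380]+.5)/6-.5+[335,225]
v,e=fit([(85,140,12),(85,-160,12),(-55,-160,12),(-55,140,12),(40,-85,115),(40,-155,115),(-40,-155,115),(-40,-85,115),(35,135,125),(35,75,125),(-35,75,125),(-35,135,125)],
 A([(133,27),(708,90),(677,360),(97,295),(512,140),(655,152),(642,327),(492,308),(37,95),(160,107),(142,257),(17,243)]),[.55,.22,-.08])
print("photometer",v,e.tolist())
s,k=np.sin(v[2]),np.cos(v[2])
for q in [0,.01]:
    P=[[v[0]+k*q+s*.055,v[1]+s*q-k*.055,z] for z in (.146,.114)]
    print("tab",q,P[0],((proj(c,P)-[75,175]+.5)*4-.5).round())
r,e=fit([(16,77,22),(16,-77,22),(-16,-77,22),(-16,77,22)],B([(37,467),(490,402),(505,495),(50,563)]),[.53,-.2,.1])
print("rack",r,e.tolist())
s,k=np.sin(r[2]),np.cos(r[2])
for y in(-.018,.018): print("pocket",r[0]-s*y,r[1]+k*y,((proj(c,[[r[0]-s*y,r[1]+k*y,.054]])-[335,225]+.5)*6-.5+[0,380]).round())
E
python3 fit.py
```

```text
photometer [ 0.54579867  0.22670937 -0.0921019 ] [[0.4, -0.4], [0.6, -0.6], [0.3, 0.3], [0.5, 0.1], [-0.5, -0.9], [1.4, 0.3], [-0.4, -0.2], [-0.7, 0.4], [-0.5, -0.3], [0.3, 0.1], [-0.2, 0.5], [-0.6, 0.4]]
tab 0 [np.float64(0.5407402286444142), np.float64(0.1719424792460182), 0.146] [[418. 211.]
 [436. 216.]]
tab 0.01 [np.float64(0.5506978448217442), np.float64(0.17102276186281062), 0.146] [[420. 188.]
 [438. 194.]]
rack [ 0.52810718 -0.20024371  0.16299946] [[0.0, 0.1], [-0.1, -0.1], [-0.2, 0.1], [0.2, -0.1]]
pocket 0.5310281995867513 -0.21800511571575587 [[338. 469.]]
pocket 0.5251861688578078 -0.18248229661363397 [[228. 485.]]
```

>>> servo_tool:
  deltas:
    - {"twist":[0,0,0],"delta_pos":[-12,-6.6,0],"grip":-1}
    - {"twist":[0,0,0],"delta_pos":[-12,-6.6,0],"grip":-1}
    - {"twist":[0,0,0.1],"delta_pos":[-12,-6.6,0],"grip":-1}
    - {"twist":[0,0,1.193],"delta_pos":[-40.9,-22.5,0],"grip":-1}
    - {"twist":[0,0,1.193],"delta_pos":[-40.9,-22.5,0],"grip":-1}
    - {"twist":[0,0,1.193],"delta_pos":[-40.9,-22.5,0],"grip":-1}
    - {"twist":[0,0,1.193],"delta_pos":[-40.9,-22.5,0],"grip":-1}
    - {"twist":[0,0,1.193],"delta_pos":[-40.9,-22.5,0],"grip":-1}
    - {"twist":[0,0,1.193],"delta_pos":[-40.9,-22.5,0],"grip":-1}
    - {"twist":[0,0,1.193],"delta_pos":[-40.9,-22.5,0],"grip":-1}
    - {"twist":[0,0,1.193],"delta_pos":[-40.9,-22.5,0],"grip":-1}
    - {"twist":[0,0,1.193],"delta_pos":[-40.9,-22.5,0],"grip":-1}
  grip_force: 6

```text
time_s: 1.15
tool_pos: [0.5483, 0.1672, 0.4045]
tool_rot: [0.742, 0.67, 0.0, 0.0]
ft_force: [-0.4, 0.4, -0.3]
grip_width: 0.999
grip_force: 0.0
```

```bash
cat >> h.py <<'E'
from scipy.spatial.transform import Rotation as Ro
def go(p,yaw):
    """tool-frame cm and z-turn to TCP target p with tool y at world angle yaw (tool down)"""
    s=manip.observe(); R=Ro.from_quat(s['tool_rot']).as_matrix()
    G=np.c_[[-np.cos(yaw+np.pi/2)*-1*-1*-1 if 0 else np.sin(yaw)*-1,np.cos(yaw),0],[np.cos(yaw),np.sin(yaw),0],[0,0,-1]]
    if abs(np.linalg.det(G)-1)>1e-6: print("det",np.linalg.det(G))
    print("pos",s['tool_pos'].round(4),"delta cm",(R.T@(np.array(p)-s['tool_pos'])*100).round(2),"twist",Ro.from_matrix(R.T@G).as_rotvec().round(4))
E
python3 - <<'E'
from h import *
w=manip.get_calibration("wrist")
im=manip.read_camera("wrist"); cv2.imwrite("pics/w1.png",im[:,:,::-1])
go([.546,.1715,.308],-.0921)
print(proj(w,[[.541,.172,.146],[.551,.171,.146],[.5458,.2267,.012]]))
E
```

```text
pos [0.5479 0.1679 0.4043] delta cm [ 0.34 -0.23  9.63] twist [ 0.0002  0.0004 -0.0155]
[[303.16468489 247.67714668]
 [318.3871385  247.62220479]
 [305.5335016  150.25719641]]
```

View pics/w1.png

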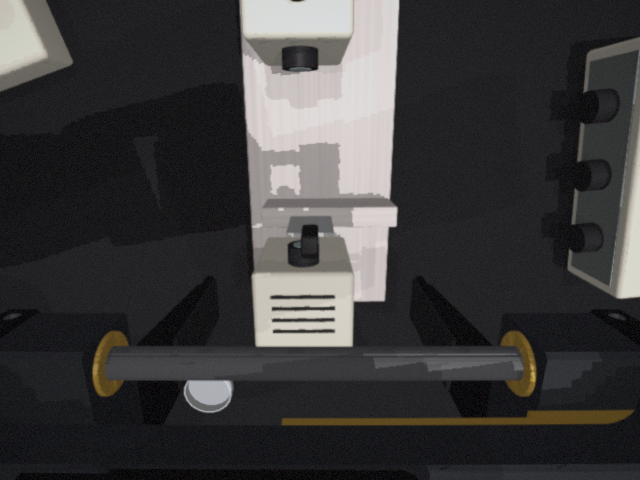

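The tab top is at about (311,247), where s≈5 mm predicts it. I descend around it and grip.

>>> servo_tool:
  deltas:
    - {"twist":[0,0,-0.0155],"delta_pos":[0.35,-0.2,3],"grip":-1}
    - {"twist":[0,0,-0.0155],"delta_pos":[0.35,-0.2,6],"grip":-1}
    - {"twist":[0,0,-0.0155],"delta_pos":[0.35,-0.2,9.6],"grip":-0.2}
    - {"twist":[0,0,-0.0155],"delta_pos":[0.35,-0.2,9.6],"grip":0.6}
    - {"twist":[0,0,-0.0155],"delta_pos":[0.35,-0.2,9.6],"grip":1}
    - {"twist":[0,0,-0.0155],"delta_pos":[0.35,-0.2,9.6],"grip":1}
    - {"twist":[0,0,-0.0155],"delta_pos":[0.35,-0.2,9.6],"grip":1}
    - {"twist":[0,0,-0.0155],"delta_pos":[0.35,-0.2,9.6],"grip":1}
  grip_force: 6

```text
time_s: 1.87
tool_pos: [0.5442, 0.1754, 0.3106]
tool_rot: [0.733, 0.68, 0.001, 0.001]
ft_force: [0.1, 0.1, -0.1]
grip_width: 0.636
grip_force: 0.0
```

>>> servo_tool:
  deltas:
    - {"twist":[0,0,0],"delta_pos":[0,0,0],"grip":1}
    - {"twist":[0,0,0],"delta_pos":[0,0,0],"grip":1}
    - {"twist":[0,0,0],"delta_pos":[0,0,0],"grip":1}
    - {"twist":[0,0,0],"delta_pos":[0,0,0],"grip":1}
    - {"twist":[0,0,0],"delta_pos":[0,0,0],"grip":1}
    - {"twist":[0,0,0],"delta_pos":[0,0,0],"grip":1}
    - {"twist":[0,0,0],"delta_pos":[0,0,0],"grip":1}
    - {"twist":[0,0,0],"delta_pos":[0,0,0],"grip":1}

```text
time_s: 2.53
tool_pos: [0.5442, 0.1752, 0.3087]
tool_rot: [0.734, 0.68, 0.0, 0.0]
ft_force: [0.3, -0.7, -0.4]
grip_width: 0.124
grip_force: 6.0
```

>>> servo_tool:
  deltas:
    - {"twist":[0,0,0],"delta_pos":[0,1,0],"grip":1}
    - {"twist":[0,0,0],"delta_pos":[0,2,0],"grip":1}
    - {"twist":[0,0,0],"delta_pos":[0,3,0],"grip":1}
    - {"twist":[0,0,0],"delta_pos":[0,3.6,0],"grip":1}
    - {"twist":[0,0,0],"delta_pos":[0,3.8,0],"grip":1}
    - {"twist":[0,0,0],"delta_pos":[0,4.0,0],"grip":1}
    - {"twist":[0,0,0],"delta_pos":[0,4.1,0],"grip":1}
    - {"twist":[0,0,0],"delta_pos":[0,4.1,0],"grip":1}
    - {"twist":[0,0,0],"delta_pos":[0,4.1,0],"grip":1}
    - {"twist":[0,0,0],"delta_pos":[0,4.1,0],"grip":1}

```text
time_s: 3.37
tool_pos: [0.5852, 0.1717, 0.3087]
tool_rot: [0.734, 0.679, -0.001, -0.0]
ft_force: [-4.3, -5.3, 4.0]
grip_width: 0.124
grip_force: 6.0
```

>>> servo_tool:
  deltas:
    - {"twist":[0,0,0],"delta_pos":[0,0.1,0],"grip":1}
    - {"twist":[0,0,0],"delta_pos":[0,0.2,0],"grip":1}
    - {"twist":[0,0,0],"delta_pos":[0,0.2,0],"grip":1}
    - {"twist":[0,0,0],"delta_pos":[0,0.2,0],"grip":1}

```text
time_s: 3.7
tool_pos: [0.5863, 0.1717, 0.3086]
tool_rot: [0.734, 0.68, -0.002, -0.001]
ft_force: [-12.9, -3.6, 7.7]
grip_width: 0.133
grip_force: 6.0
```

>>> servo_tool:
  deltas:
    - {"twist":[0,0,0],"delta_pos":[0,-0.2,0],"grip":-1}
    - {"twist":[0,0,0],"delta_pos":[0,-0.2,0],"grip":-1}
    - {"twist":[0,0,0],"delta_pos":[0,-0.2,0],"grip":-1}
    - {"twist":[0,0,0],"delta_pos":[0,-0.2,0],"grip":-1}
    - {"twist":[0,0,0],"delta_pos":[0,-0.2,0],"grip":-1}
    - {"twist":[0,0,0],"delta_pos":[0,-0.2,0],"grip":-1}
    - {"twist":[0,0,0],"delta_pos":[0,-0.2,-3],"grip":-1}
    - {"twist":[0,0,0],"delta_pos":[0,-0.2,-7],"grip":-1}
    - {"twist":[0,0,0],"delta_pos":[0,-0.2,-7],"grip":-1}
    - {"twist":[0,0,0],"delta_pos":[0,-0.2,-7],"grip":-1}

```text
time_s: 4.53
tool_pos: [0.585, 0.1721, 0.3807]
tool_rot: [0.734, 0.68, 0.002, 0.001]
ft_force: [-0.2, -0.7, -1.0]
grip_width: 0.776
grip_force: 0.0
```

Run:
```python
from h import *
go([.531,-.218,.36],.163)
```

```text
pos [0.585  0.1721 0.3807] delta cm [-39.31  -2.42   2.02] twist [ 0.0043 -0.0007 -0.2395]
```

>>> servo_tool:
  deltas:
    - {"twist":[0,0,-0.24],"delta_pos":[-39.3,-2.4,1],"grip":-1}
    - {"twist":[0,0,-0.24],"delta_pos":[-39.3,-2.4,1],"grip":-1}
    - {"twist":[0,0,-0.24],"delta_pos":[-39.3,-2.4,1],"grip":-1}
    - {"twist":[0,0,-0.24],"delta_pos":[-39.3,-2.4,1],"grip":-1}
    - {"twist":[0,0,-0.24],"delta_pos":[-39.3,-2.4,1],"grip":-1}
    - {"twist":[0,0,-0.24],"delta_pos":[-39.3,-2.4,1],"grip":-1}
    - {"twist":[0,0,-0.24],"delta_pos":[-39.3,-2.4,1],"grip":-1}
    - {"twist":[0,0,-0.24],"delta_pos":[-39.3,-2.4,1],"grip":-1}
    - {"twist":[0,0,-0.24],"delta_pos":[-39.3,-2.4,6],"grip":-1}
    - {"twist":[0,0,-0.24],"delta_pos":[-39.3,-2.4,9],"grip":-1}
    - {"twist":[0,0,-0.24],"delta_pos":[-39.3,-2.4,9],"grip":-1}
    - {"twist":[0,0,-0.24],"delta_pos":[-39.3,-2.4,9],"grip":-1}

```text
time_s: 5.53
tool_pos: [0.5297, -0.2198, 0.2839]
tool_rot: [0.648, 0.762, -0.001, -0.004]
ft_force: [-0.1, -0.7, -0.4]
grip_width: 1.0
grip_force: 0.0
```

>>> servo_tool:
  deltas:
    - {"twist":[0,0,0],"delta_pos":[0,0,0],"grip":-1}
    - {"twist":[0,0,0],"delta_pos":[0,0,0],"grip":-1}
    - {"twist":[0,0,0],"delta_pos":[0,0,0],"grip":-1}
    - {"twist":[0,0,0],"delta_pos":[0,0,0],"grip":-1}
    - {"twist":[0,0,0],"delta_pos":[0,0,0],"grip":-1}

```text
time_s: 5.95
tool_pos: [0.5312, -0.2172, 0.2898]
tool_rot: [0.647, 0.763, 0.0, 0.001]
ft_force: [-0.2, 0.4, 0.4]
grip_width: 1.0
grip_force: 0.0
```

Run:
```python
from h import *
w=manip.get_calibration("wrist")
im=manip.read_camera("wrist"); cv2.imwrite("pics/w2.png",im[:,:,::-1])
np.save("w2.npy",w,allow_pickle=True)
print(manip.observe()['tool_rot'])
go([.531,-.218,.216],.163)
P=proj(w,[[.531,-.218,.054]]+[[.52811+.98675*a-.16228*b,-.20024+.16228*a+.98675*b,.022] for a,b in((.016,.077),(.016,-.077),(-.016,-.077),(-.016,.077))]);print(P)
```

```text
[6.46637394e-01 7.62797178e-01 2.02186937e-04 7.10806665e-04]
pos [ 0.5312 -0.2173  0.2896] delta cm [-0.06 -0.04  7.36] twist [0.0012 0.0008 0.0015]
[[314.18774197 266.85376853]
 [340.19523908 103.95746045]
 [335.92172068 326.72816406]
 [292.25451328 326.73629175]
 [288.30241772 103.9212957 ]]
```

View pics/w2.png

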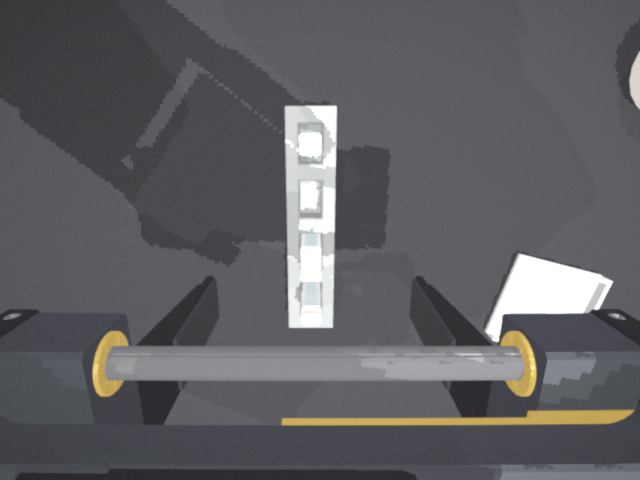

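The lid centre is at about (311,265) and the rack's midline is at 311. Prediction was 314, so I shift about 1.5 mm along -tool y, descend and close.

>>> servo_tool:
  deltas:
    - {"twist":[0,0,0],"delta_pos":[0,-0.2,2.5],"grip":-1}
    - {"twist":[0,0,0],"delta_pos":[0,-0.2,5],"grip":-0.5}
    - {"twist":[0,0,0],"delta_pos":[0,-0.2,7.2],"grip":0}
    - {"twist":[0,0,0],"delta_pos":[0,-0.2,7.35],"grip":0.4}
    - {"twist":[0,0,0],"delta_pos":[0,-0.2,7.35],"grip":0.5}
    - {"twist":[0,0,0],"delta_pos":[0,-0.2,7.35],"grip":0.5}
    - {"twist":[0,0,0],"delta_pos":[0,-0.2,7.35],"grip":0.5}
    - {"twist":[0,0,0],"delta_pos":[0,-0.2,7.35],"grip":0.5}
  grip_force: 5

```text
time_s: 6.67
tool_pos: [0.5293, -0.2183, 0.2166]
tool_rot: [0.647, 0.763, 0.0, 0.001]
ft_force: [-1.0, -1.5, 0.5]
grip_width: 0.572
grip_force: 0.0
```

Run:
```python
from h import *
im=manip.read_camera("wrist"); cv2.imwrite("pics/w3.png",im[120:480,120:520,::-1].repeat(1,0))
s=manip.observe();print(s['tool_pos'],s['tool_rot'],s['ft_force'],s['grip_width'])
```

```text
[ 0.52918617 -0.21830606  0.21636724] [6.46970884e-01 7.62514170e-01 2.21389730e-04 8.75762279e-04] [-0.60541333  0.10384878 -0.32777505] 0.5238293853980884
```

View pics/w3.png

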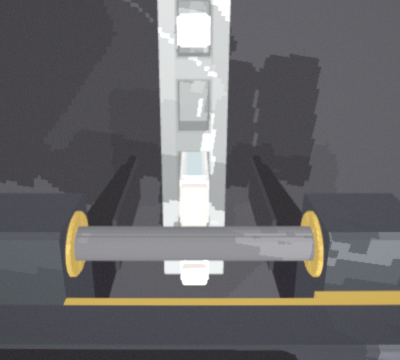

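The fingers (tip cols 135 and 254) and the cell (180–209) share the same centre, 194.5. One quick check along the rack axis before closing.

Run:
```python
from h import *
w=manip.get_calibration("wrist"); s=manip.observe(); R=Ro.from_quat(s['tool_rot']).as_matrix()
for x in(.009,.01025,.01125): 
  for z in (.054,.049): print(x,z,(proj(w,[s['tool_pos']+R@[x,0,s['tool_pos'][2]-z]])-120).round(1))
im=cv2.imread("pics/w3.png"); print(im[140:235:2,194].mean(1).round().astype(int).tolist())
```

```text
0.009 0.054 [[195.9 188.4]]
0.009 0.049 [[195.9 183. ]]
0.01025 0.054 [[195.9 185.7]]
0.01025 0.049 [[195.9 180.3]]
0.01125 0.054 [[195.9 183.5]]
0.01125 0.049 [[195.9 178.2]]
[199, 199, 199, 199, 197, 194, 215, 222, 222, 222, 222, 222, 222, 222, 222, 222, 221, 224, 255, 255, 253, 255, 240, 242, 254, 255, 255, 255, 255, 255, 255, 255, 255, 255, 255, 255, 255, 255, 255, 255, 255, 255, 254, 188, 127, 134, 137, 147]
```

>>> servo_tool:
  deltas:
    - {"twist":[0,0,0],"delta_pos":[0,0,0],"grip":1}
    - {"twist":[0,0,0],"delta_pos":[0,0,0],"grip":1}
    - {"twist":[0,0,0],"delta_pos":[0,0,0],"grip":1}
    - {"twist":[0,0,0],"delta_pos":[0,0,0],"grip":1}
    - {"twist":[0,0,0],"delta_pos":[0,0,0],"grip":1}
    - {"twist":[0,0,0],"delta_pos":[0,0,0],"grip":1}
    - {"twist":[0,0,0],"delta_pos":[0,0,0],"grip":1}
    - {"twist":[0,0,0],"delta_pos":[0,0,0],"grip":1}

```text
time_s: 7.38
tool_pos: [0.529, -0.2183, 0.2151]
tool_rot: [0.647, 0.762, 0.0, -0.0]
ft_force: [-0.1, -0.0, 0.4]
grip_width: 0.132
grip_force: 5.0
```

Gripped, 12.5 mm wide. I firm the grip and lift.

>>> servo_tool:
  deltas:
    - {"twist":[0,0,0],"delta_pos":[0,0,0],"grip":1}
    - {"twist":[0,0,0],"delta_pos":[0,0,0],"grip":1}
    - {"twist":[0,0,0],"delta_pos":[0,0,-1],"grip":1}
    - {"twist":[0,0,0],"delta_pos":[0,0,-3],"grip":1}
    - {"twist":[0,0,0],"delta_pos":[0,0,-5.5],"grip":1}
    - {"twist":[0,0,0],"delta_pos":[0,0,-8],"grip":1}
    - {"twist":[0,0,0],"delta_pos":[0,0,-11],"grip":1}
    - {"twist":[0,0,0],"delta_pos":[0,0,-14],"grip":1}
    - {"twist":[0,0,0],"delta_pos":[0,0,-16],"grip":1}
    - {"twist":[0,0,0],"delta_pos":[0,0,-17.5],"grip":1}
    - {"twist":[0,0,0],"delta_pos":[0,0,-17.5],"grip":1}
    - {"twist":[0,0,0],"delta_pos":[0,0,-17.5],"grip":1}
  grip_force: 12

```text
time_s: 8.38
tool_pos: [0.5287, -0.2181, 0.3911]
tool_rot: [0.647, 0.762, 0.0, 0.001]
ft_force: [-0.2, -0.2, -0.3]
grip_width: 0.129
grip_force: 12.0
```

Run:
```python
from h import *
go([.5452,.2247,.390],-.0921)
print(manip.observe()['grip_width'])
```

```text
pos [ 0.5287 -0.2181  0.3911] delta cm [43.42  8.83  0.08] twist [0.0015 0.0008 0.2556]
0.12937936444436135
```

>>> servo_tool:
  deltas:
    - {"twist":[0,0,0],"delta_pos":[2,0.4,0],"grip":1}
    - {"twist":[0,0,0.1],"delta_pos":[5,1,0],"grip":1}
    - {"twist":[0,0,0.2],"delta_pos":[9,1.8,0],"grip":1}
    - {"twist":[0,0,0.255],"delta_pos":[13,2.6,0],"grip":1}
    - {"twist":[0,0,0.255],"delta_pos":[17,3.5,0],"grip":1}
    - {"twist":[0,0,0.255],"delta_pos":[21,4.3,0],"grip":1}
    - {"twist":[0,0,0.255],"delta_pos":[25,5.1,0],"grip":1}
    - {"twist":[0,0,0.255],"delta_pos":[29,5.9,0],"grip":1}
    - {"twist":[0,0,0.255],"delta_pos":[33,6.7,0],"grip":1}
    - {"twist":[0,0,0.255],"delta_pos":[37,7.5,0],"grip":1}
    - {"twist":[0,0,0.255],"delta_pos":[41,8.3,0],"grip":1}
    - {"twist":[0,0,0.255],"delta_pos":[43.4,8.8,0],"grip":1}

```text
time_s: 9.38
tool_pos: [0.5446, 0.2277, 0.3888]
tool_rot: [0.738, 0.675, -0.001, -0.001]
ft_force: [0.8, -1.6, 0.5]
grip_width: 0.13
grip_force: 12.0
```

>>> servo_tool:
  deltas:
    - {"twist":[0,0,0],"delta_pos":[0,0,0],"grip":1}
    - {"twist":[0,0,0],"delta_pos":[0,0,0],"grip":1}
    - {"twist":[0,0,0],"delta_pos":[0,0,0],"grip":1}
    - {"twist":[0,0,0],"delta_pos":[0,0,0],"grip":1}
    - {"twist":[0,0,0],"delta_pos":[0,0,0],"grip":1}
    - {"twist":[0,0,0],"delta_pos":[0,0,0],"grip":1}

```text
time_s: 9.88
tool_pos: [0.5454, 0.2233, 0.3903]
tool_rot: [0.739, 0.674, 0.0, 0.0]
ft_force: [-0.6, -0.4, -0.7]
grip_width: 0.128
grip_force: 12.0
```

Run:
```python
from h import *
w=manip.get_calibration("wrist")
im=manip.read_camera("wrist"); cv2.imwrite("pics/w4.png",im[:,:,::-1])
go([.5452,.2247,.2786],-.0921)
x0,y0,a=.5452,.2267,-.0921
L=lambda x,y,z:[x0+np.cos(a)*x-np.sin(a)*y,y0+np.sin(a)*x+np.cos(a)*y,z]
print(proj(w,[L(-.035,.075,.125),L(.035,.075,.125),L(-.055,.03,.012),L(.085,.03,.012),L(0,.062,.103),L(.083,-.046,.058),L(-.037,-.046,.058)]).round(1))
```

```text
pos [0.5454 0.2234 0.3903] delta cm [ 0.13 -0.03 11.17] twist [ 0.0001 -0.0001 -0.0006]
[[258.1 130.9]
 [370.6 130.7]
 [256.  179.3]
 [404.5 179. ]
 [314.4 150.1]
 [408.5 272.3]
 [272.6 272.6]]
```

View pics/w4.png

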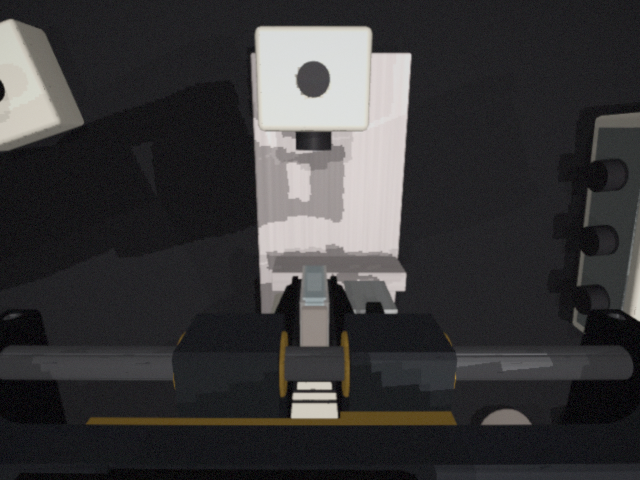

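Everything is aligned: detector nozzle (313,150), the cell upright at column 314, tab open at (374,308). I descend into the gap.

>>> servo_tool:
  deltas:
    - {"twist":[0,0,0],"delta_pos":[0.1,-0.1,2],"grip":1}
    - {"twist":[0,0,0],"delta_pos":[0.1,-0.1,4.5],"grip":1}
    - {"twist":[0,0,0],"delta_pos":[0.1,-0.1,7],"grip":1}
    - {"twist":[0,0,0],"delta_pos":[0.1,-0.1,9],"grip":1}
    - {"twist":[0,0,0],"delta_pos":[0.1,-0.1,10.5],"grip":1}
    - {"twist":[0,0,0],"delta_pos":[0.1,-0.1,11.2],"grip":1}
    - {"twist":[0,0,0],"delta_pos":[0.1,-0.1,11.2],"grip":1}
    - {"twist":[0,0,0],"delta_pos":[0.1,-0.1,11.2],"grip":1}
    - {"twist":[0,0,0],"delta_pos":[0.1,-0.1,11.2],"grip":1}
    - {"twist":[0,0,0],"delta_pos":[0.1,-0.1,11.2],"grip":1}
    - {"twist":[0,0,0],"delta_pos":[0.1,-0.1,11.2],"grip":1}
    - {"twist":[0,0,0],"delta_pos":[0.1,-0.1,11.2],"grip":1}

```text
time_s: 10.93
tool_pos: [0.5443, 0.2254, 0.2789]
tool_rot: [0.739, 0.674, 0.001, 0.0]
ft_force: [1.4, 0.6, -1.1]
grip_width: 0.132
grip_force: 12.0
```

Run:
```python
from h import *
go([.5452,.2247,.2786],-.0921)
s=manip.observe(); print(s['ft_force'],s['grip_width'],abs(s['joint_velocities']).max())
im=manip.read_camera("scene"); cv2.imwrite("pics/s5.png",cv2.resize(im[180:310,380:560,::-1],None,fx=4,fy=4,interpolation=cv2.INTER_CUBIC))
```

```text
pos [0.5443 0.2254 0.2789] delta cm [-0.06  0.09  0.03] twist [ 0.001  -0.0005  0.0006]
[ 1.39378424  0.64275562 -1.12282719] 0.1318257761257429 0.0031135257429943117
```

View pics/s5.png

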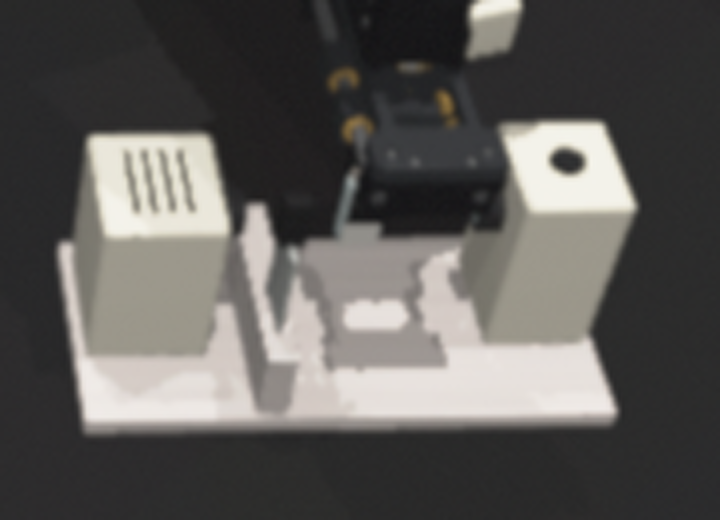

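The scene view shows the cuvette in the fingers at about (355,215), between the boxes, with the blade slid aside at (283,280). Pose error is under about 1 mm, so I hand it in.

```bash
python3 -c "
from rig import manip
print(manip.finish_job())"
```

```text
the job is handed in; nothing more can be done
None
```

I slid the shutter fully open to its stop, and handed in the job with the long cuvette held by its frosted faces upright in the light path; the tool was about 1 mm from its target, and no verdict came back.

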